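Line up the sample bottles by height on the drip tray

ROBOT

A 7-joint arm with a two-finger parallel gripper is mounted at the origin on the work surface. World frame = base frame: x ahead of the robot, y to its left, z up, the work surface at z = 0. Lengths are in m, angles in rad, forces in N, time in s.
With the tool pointing down it reaches from about 0.4 to 0.925 m from the base axis. Payload 5.6 kg.
Tool frame: the origin (TCP) lies between the finger pads; the fingertips stand 19 mm ahead of it and the grasp point (between the pads) is the TCP; z points along the fingers, y is the direction in which the jaws open and shut (so a half turn about z gives the same grasp; the last joint's range is limited). The gripper opens to 85 mm and grips with 20 to 120 N. Pads are 22 mm wide; open, the fingers measure 114 mm over their backs; the gripper's body (76 mm by 85 mm) begins 54 mm behind the grasp point. The pads swing forward as they close: fully open they stand 13 mm farther back than shut.
Start: joints at [1.231, 0.468, -0.012, 1.603, 0.006, 1.071, -0.056], TCP at [0.19, -0.622, 0.25] pointing down, gripper open.
Joint ranges: [-2.53, 2.53], [-0.31, 2.02], [-1.57, 1.55], [0.28, 2.44], [-1.29, 4.43], [0.15, 1.84], [-2.92, 2.92]. Speed limits (rad/s): [2.57, 2.57, 3.14, 3.14, 3.14, 3.14, 3.14].

INTERFACE

Orientations are given as a rotation vector (axis times angle).
In Python, from station import r gives the robot as it stands.
- The arm moves only by the tool move_arm, never from a script. Its argument "series" is a list of rows, each a list of 7 numbers: the finger opening in mm, from 0 to 85.4, then the shift along the tool's x, y, z in mm, then the turn, a rotation vector about the tool's x, y, z in degrees. A call has exactly 10 rows; each row shifts and turns the commanded pose from where the row before left it, along the tool's axes as they then stand; what a row does not reach is not made up. A row lasts 1/10 s, in which the tool goes at most 50 mm and 8.59 degrees, less where a joint would pass 70% of its speed; a pose out of reach is approached as far as the arm can. A call is refused whole if a number of a shift passes 50 or a number of a turn 8.59, either way. A call with a gripper value outside its range is refused whole. The fingers move at their own pace and stop on an object; "force" is the grip in N (left out, the last holds). Time passes only in rows, so rows that do not move let the fingers close, or fill a call up. It gives the time, the measured TCP pose, the force and the opening at its end, in the units of the state.
- r.sense(): the state, without advancing time (a new reading comes with each control period).
- r.capture(name): name is "scene" or "top" or "wrist"; returns a dict with "color" (400x640x3 uint8, red, green, blue), "K" (3x3 intrinsics, pixels), "xyz" and "rotation" of the camera in the world; the wrist camera has in their place "mount" (4x4, takes a point from camera to tool coordinates, whose origin is the TCP and whose axes are the flange's). Camera axes: x right, y up, looking along -z (the intrinsics and any distortion apply to the point x, -y, -z); pixel columns grow to the right and rows downward; lengths in m; the calibration is good to about 2 mm. A picture is of the moment at which its call begins: read the wrist's pose just before it. There is no depth.
- r.hand_in(): hands the job in, once; it reports no verdict.
The state is a dict: "t": time; "joint_pos": joint angles; "joint_velocities": joint speeds; "joint_torque": joint torques, N m; "tool_pos": TCP position; "tool_rot": TCP orientation; "ft_force": force on the tool from outside, world axes, zero at the start; "torque": the same for the moment, N m; "gripper_width": finger opening in m.
Only numpy, scipy, OpenCV 4.12 (cv2) and the standard library are available. Lean on these libraries where they do the work, as an engineer would, in place of code of your own. Each camera call takes 0.05 s, during which the arm holds its last target. There are 200 camera calls.

TASK

Set out the four white sample bottles on the drip tray in order of height: the tallest on the mat next to the aluminium upright, then each next shorter one, with the shortest on the mat farthest from the upright. Stand one bottle in the middle of each black mat and keep the bottles upright all the way. Do not disturb the glass beaker.

Things in the scene. Friction and masses are not known exactly. Their poses are not given: they have to be found in the camera images.
- bottle_a: the second tallest of four closed white plastic sample bottles, square body 48 x 48 mm and 66 mm high with upright flat sides, round blue screw cap 40 mm in diameter on top, 86 mm tall in all; loose, standing upright on the bench; origin at the centre of its underside, z up, x and y square to its flat sides
- bottle_b: the shortest of four closed white plastic sample bottles, square body 34 x 34 mm and 36 mm high with upright flat sides, round blue screw cap 27 mm in diameter on top, 52 mm tall in all; loose, standing upright on the bench; origin at the centre of its underside, z up, x and y square to its flat sides
- bottle_c: the tallest of four closed white plastic sample bottles, square body 54 x 54 mm and 80 mm high with upright flat sides, round blue screw cap 46 mm in diameter on top, 102 mm tall in all; loose, standing upright on the bench; origin at the centre of its underside, z up, x and y square to its flat sides
- bottle_d: the second shortest of four closed white plastic sample bottles, square body 42 x 42 mm and 51 mm high with upright flat sides, round blue screw cap 34 mm in diameter on top, 69 mm tall in all; loose, standing upright on the bench; origin at the centre of its underside, z up, x and y square to its flat sides
- mat_1: one of four alike black rubber mats, 72 x 72 mm and 4 mm thick, fixed in a straight row 90 mm apart on a flat fixed steel tray (110 x 480 mm, 6 mm thick); number 1 counted along the row, so 1 and 4 are the ends; origin at the centre of its underside on the tray, 6 mm above the bench, top face 4 mm higher; y along the row from mat_1 to mat_4, x across the row, z up
- mat_2: one of four alike black rubber mats, 72 x 72 mm and 4 mm thick, fixed in a straight row 90 mm apart on a flat fixed steel tray (110 x 480 mm, 6 mm thick); number 2 counted along the row, so 1 and 4 are the ends; origin at the centre of its underside on the tray, 6 mm above the bench, top face 4 mm higher; y along the row from mat_1 to mat_4, x across the row, z up
- mat_3: one of four alike black rubber mats, 72 x 72 mm and 4 mm thick, fixed in a straight row 90 mm apart on a flat fixed steel tray (110 x 480 mm, 6 mm thick); number 3 counted along the row, so 1 and 4 are the ends; origin at the centre of its underside on the tray, 6 mm above the bench, top face 4 mm higher; y along the row from mat_1 to mat_4, x across the row, z up
- mat_4: one of four alike black rubber mats, 72 x 72 mm and 4 mm thick, fixed in a straight row 90 mm apart on a flat fixed steel tray (110 x 480 mm, 6 mm thick); number 4 counted along the row, so 1 and 4 are the ends; origin at the centre of its underside on the tray, 6 mm above the bench, top face 4 mm higher; y along the row from mat_1 to mat_4, x across the row, z up
- upright: upright aluminium profile, 30 x 30 mm and 124 mm tall, fixed on one end of the tray 80 mm beyond the centre of the last mat there (beside mat_1 or mat_4, differing from start to start; a low black block 30 x 30 x 12 mm is fixed at the other end); origin at the centre of its foot, 6 mm above the bench
- beaker: empty glass beaker, 68 mm across and 85 mm tall, standing loose at the left of the work; not to be moved; origin at the centre of its underside
Things that resemble listed ones, but are neither listed nor needed, are in the scene too. What is shaped like the bottle_c but yellow is not meant. What is shaped like the bottle_a but orange is not meant.

How it is judged:
By the outcome, as a careful person would: the job done as asked, in the order asked, and still so for the second after the job is handed in, with the robot touching nothing.
It also fails if it takes over 115 s, if anything falls off the work surface, if the arm or the gripper's body presses on something with over 40 N, if the wrist force passes 120 N, or if a joint passes its speed limit or range.

## Working session

There is one attempt and no reset: what is moved stays moved. The work goes in short steps, Python scripts to look and compute and a tool call to move; the robot and the scene stay as the last step left them, time stands still between calls to the robot, and variables do not carry over. Pictures are saved under pics/ and viewed, about 12 in all and at most 16, crops included, and the job is handed in when it is done.

Besides the shell and the picture viewer there is one more tool, called by a JSON object that holds its "api" and its "payload". move_arm: Moves the arm, as the interface text tells. Its arguments: {"type":"object","properties":{"series":{"type":"array"},"force":{"type":"number"}},"required":["series"]}

```bash
ls; mkdir -p pics; python3 - <<'E'
from station import r
import cv2
s=r.sense(); print({k:(v if isinstance(v,(int,float)) else [round(float(x),4) for x in v]) for k,v in s.items()})
for n in("top","scene"):
    c=r.capture(n); cv2.imwrite(f"pics/{n}0.png",c["color"][...,::-1]); print(n,c["K"],c["xyz"],c["rotation"],[k for k in c])
E
```

```text
pics
{'t': 0.0, 'joint_pos': [1.231, 0.4684, -0.0116, 1.6036, 0.006, 1.0714, -0.0563], 'joint_velocities': [0.0004, 0.0001, -0.0024, -0.0006, -0.0015, 0.0015, -0.0004], 'joint_torque': [-0.0011, -53.2385, 0.0214, -25.1302, 0.0114, 0.0078, -0.0], 'tool_pos': [0.1899, -0.6211, 0.2493], 'tool_rot': [-3.1053, -0.4641, 0.0006], 'ft_force': [-1.1431, 0.6231, 0.1758], 'torque': [0.0351, 0.0321, -0.0201], 'gripper_width': 0.08519194384139075}
top [[439.15910332   0.         323.59701858]
 [  0.         439.15910332 197.99414353]
 [  0.           0.           1.        ]] [0.39624723 0.04995958 1.03192639] [ 0.05482773 -0.09652672 -1.57977213] ['color', 'K', 'xyz', 'rotation']
scene [[452.07978744   0.         312.79276213]
 [  0.         452.07978744 198.08607279]
 [  0.           0.           1.        ]] [1.29283744 0.08040628 0.81701094] [0.62007759 0.64292879 1.54151181] ['color', 'K', 'xyz', 'rotation']
```

View pics/top0.png

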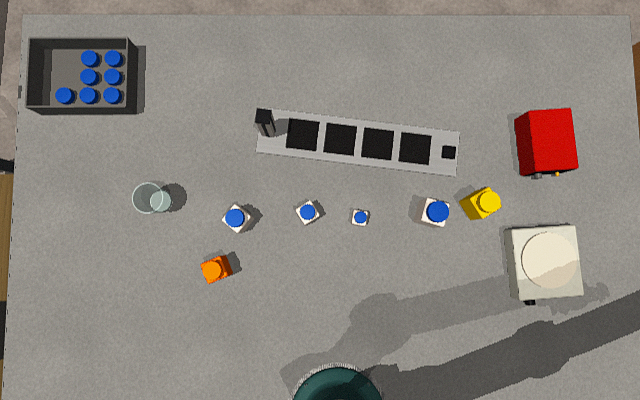

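View pics/scene0.png

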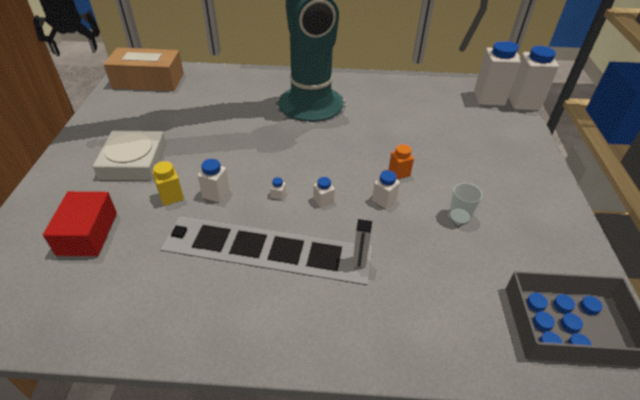

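The top view shows the upright at about (265,122), next to the leftmost mat. The mats lie at about (303,135), (340,139), (377,143) and (415,148), with the low block at (448,152). The white bottles are at (236,217), (307,211), (360,217) and (437,211). The beaker is at (151,198), yellow at (487,202) and orange at (215,268). The scene view agrees.

```bash
cat > h.py <<'E'
import numpy as np, cv2
from scipy.spatial.transform import Rotation as R
def cam(c,s=None):
    if "mount" in c:
        T=np.eye(4);T[:3,:3]=R.from_rotvec(s["tool_rot"]).as_matrix();T[:3,3]=s["tool_pos"];T=T@np.array(c["mount"]); return T[:3,:3],T[:3,3]
    return R.from_rotvec(c["rotation"]).as_matrix(),np.array(c["xyz"])
def ray(c,uv,z,s=None):
    M,p=cam(c,s);K=np.array(c["K"]);uv=np.atleast_2d(uv).astype(float)
    d=np.c_[(uv[:,0]-K[0,2])/K[0,0],-(uv[:,1]-K[1,2])/K[1,1],-np.ones(len(uv))]@M.T
    return (p+d*((z-p[2])/d[:,2])[:,None])[:,:2]
def hsv(c): return cv2.cvtColor(c["color"],cv2.COLOR_RGB2HSV)
def blobs(m,amin):
    return [k for k in cv2.findContours(m,cv2.RETR_EXTERNAL,cv2.CHAIN_APPROX_NONE)[0] if cv2.contourArea(k)>amin]
def blue(c): return cv2.inRange(hsv(c),(105,120,60),(125,255,255))
def white(c): return cv2.inRange(hsv(c),(0,0,165),(180,50,255))
def cen(k): m=cv2.moments(k);return np.array([m["m10"]/m["m00"],m["m01"]/m["m00"]])
E
python3 - <<'E'
from station import r
from h import *
np.set_printoptions(precision=4,suppress=True)
c=r.capture("top");s=r.capture("scene")
# order in image: left to right in top; heights cap top
Z={'a':.086,'d':.069,'b':.052,'c':.102}
L={'a':(236,217),'d':(307,211),'b':(360,217),'c':(437,211)}
S={'a':(388,178),'d':(323,184),'b':(278,183),'c':(211,166)}
near=lambda ks,p:min(ks,key=lambda k:np.linalg.norm(cen(k)-p))
bt=blobs(blue(c),30);bs=blobs(blue(s),15)
for n in L:
    kt=near(bt,L[n]);ks=near(bs,S[n])
    zc=Z[n]-.004
    m=white(c)|blue(c)
    w=near(blobs(m,100),L[n]); q=ray(c,w[:,0],Z[n]*.7)
    rc=cv2.minAreaRect((q*1000).astype(np.float32))
    print(n,cen(kt).round(1),ray(c,cen(kt),zc),"cap diam mm",np.ptp(ray(c,kt[:,0],Z[n]),axis=0)*1000,"scene",ray(s,cen(ks),zc-.005),"rect",rc)
dark=cv2.inRange(c["color"],(0,0,0),(40,40,40))
for k in blobs(dark,80):
    u=cen(k)
    if 240<u[0]<470 and 100<u[1]<175:
        rc=cv2.minAreaRect((ray(c,k[:,0],.01)*1000).astype(np.float32));print("dark",u,rc)
h=hsv(c)
bk=ray(c,[[487,202],[215,270]],.09);print("yel,orange",bk,"beaker",ray(c,[151,198],.085),ray(c,[165,200],0))
E
```

```text
a [234.4 217.5] [[0.4475 0.2168]] cap diam mm [36.5791 40.5537] scene [[0.4434 0.2207]] rect ((447.2685852050781, 218.19613647460938), (47.02372741699219, 47.58627700805664), 51.65091323852539)
d [307.1 211.7] [[0.4595 0.0605]] cap diam mm [33.0241 30.7818] scene [[0.455  0.0635]] rect ((459.73370361328125, 61.19976806640625), (42.38609313964844, 40.74803161621094), 30.501407623291016)
b [360.2 216.9] [[ 0.4476 -0.0585]] cap diam mm [24.6804 24.8098] scene [[ 0.4412 -0.0558]] rect ((447.26361083984375, -57.498382568359375), (32.67179489135742, 33.7058219909668), 79.94291687011719)
c [437.5 211.2] [[ 0.4556 -0.2195]] cap diam mm [42.9015 47.657 ] scene [[ 0.4534 -0.2174]] rect ((455.5527648925781, -223.0498046875), (55.90265655517578, 54.1560173034668), 72.8606185913086)
dark [448.2955 151.8169] ((602.559814453125, -276.0511169433594), (30.95677947998047, 28.88546371459961), 82.42021179199219)
dark [414.7095 148.1519] ((611.9512939453125, -195.7731475830078), (71.1884994506836, 69.4209213256836), 82.45729064941406)
dark [377.2837 143.495 ] ((623.7667236328125, -106.8152084350586), (70.8917465209961, 69.3491439819336), 82.45716094970703)
dark [339.7927 138.8606] ((635.1558227539062, -17.902347564697266), (70.47307586669922, 70.1103286743164), 82.45722198486328)
dark [302.098  134.1964] ((647.0150146484375, 71.69148254394531), (71.76661682128906, 69.66719818115234), 82.6897964477539)
dark [263.5885 117.819 ] ((676.6387939453125, 160.84303283691406), (70.49784851074219, 40.91353988647461), 14.355589866638184)
yel,orange [[ 0.4751 -0.3309]
 [ 0.3366  0.2553]] beaker [[0.4909 0.3946]] [[0.4944 0.393 ]]
```

```bash
cat >> h.py <<'E'
def go(s,x,y,z,phi,label=""):
    """print: shift in present tool axes (mm) and turn (deg) to a tool-down pose with tool x at azimuth phi"""
    M=R.from_rotvec(s["tool_rot"]).as_matrix()
    d=M.T@(np.array([x,y,z])-s["tool_pos"])*1000
    a=np.radians(phi);T=np.array([[np.cos(a),np.sin(a),0],[np.sin(a),-np.cos(a),0],[0,0,-1]])
    t=R.from_matrix(M.T@T).as_rotvec(degrees=True)
    T=T.T@(np.array([x,y,z])-s["tool_pos"])*1000
    print(label,"shift(before turn)",d.round(1),"shift(after turn)",T.round(1),"turn",t.round(2),"| now",np.round(s["tool_pos"],4),"Fz",round(s["ft_force"][2],1),"w",round(s["gripper_width"]*1000,1),"t",round(s["t"],2))
E
python3 - <<'E'
from station import r
from h import *
s=r.sense();go(s,.4555,-.2215,.25,73)
E
```

```text
shift(before turn) [ 370.8 -304.7   -0. ] shift(after turn) [ 4.60e+02  1.37e+02 -3.00e-01] turn [-6.0e-02 -2.0e-02 -5.6e+01] | now [ 0.19   -0.6213  0.2497] Fz -0.3 w 85.7 t 0.2
```

{"api": "move_arm", "payload": {"series": [[85,37,-30.5,0,0,0,0],[85,37,-30.5,0,0,0,0],[85,37,-30.5,0,0,0,0],[85,37,-30.5,0,0,0,0],[85,37,-30.5,0,0,0,0],[85,37,-30.5,0,0,0,0],[85,37,-30.5,0,0,0,0],[85,37,-30.5,0,0,0,0],[85,37,-30.5,0,0,0,0],[85,37,-30.5,0,0,0,0]], "force": 40}}

```text
t: 1.2
tool_pos: [0.4554, -0.22, 0.2504]
tool_rot: [3.107, 0.464, 0.0]
ft_force: [0.0, -0.5, 0.6]
gripper_width: 0.0851
```

{"api": "move_arm", "payload": {"series": [[85,0,0,0,0,0,-8],[85,0,0,0,0,0,-8],[85,0,0,0,0,0,-8],[85,0,0,0,0,0,-8],[85,0,0,0,0,0,-8],[85,0,0,0,0,0,-8],[85,0,0,0,0,0,-8],[85,0,0,0,0,0,0],[85,0,0,0,0,0,0],[85,0,0,0,0,0,0]]}}

```text
t: 2.2
tool_pos: [0.4546, -0.2218, 0.2502]
tool_rot: [-2.528, -1.866, 0.0]
ft_force: [-0.5, -0.2, 0.0]
gripper_width: 0.0849
```

```bash
python3 - <<'E'
from station import r
from h import *
s=r.sense();c=r.capture("wrist");cv2.imwrite("pics/w1.png",c["color"][...,::-1]);print(c["mount"],c["K"])
go(s,.4555,-.2215,.2,73)
for k in blobs(blue(c),200): print(cen(k),ray(c,cen(k),.100,s),cv2.contourArea(k))
for k in blobs(blue(c)|white(c),500): print(cen(k),cv2.minAreaRect((ray(c,k[:,0],.08,s)*1000).astype(np.float32)))
E
```

```text
[[ 7.56142437e-04  9.54706234e-01  2.97549046e-01  7.64229867e-02]
 [ 9.99999555e-01 -8.89854396e-04  3.13922832e-04  1.47641474e-04]
 [ 5.64479411e-04  2.97548676e-01 -9.54706482e-01 -1.24195341e-01]
 [ 0.00000000e+00  0.00000000e+00  0.00000000e+00  1.00000000e+00]] [[306.38410747   0.         317.26251641]
 [  0.         306.38410747 196.19518263]
 [  0.           0.           1.        ]]
 shift(before turn) [ 0.5  0.7 50.2] shift(after turn) [ 0.5  0.7 50.2] turn [-0.01  0.01 -0.14] | now [ 0.4546 -0.2218  0.2502] Fz 0.0 w 84.9 t 2.2
[315.07209175 181.79382851] [[ 0.4541606  -0.21660386]] 1831.0
[255.88922381  13.11228335] [[ 0.45017943 -0.07128488]] 663.5
[143.22337888 388.10865322] ((165.323974609375, -408.12554931640625), (43.70915603637695, 54.59507751464844), 72.9533462524414)
[284.89056088 338.55595075] ((356.6382751464844, -400.6617736816406), (134.0482635498047, 47.74299621582031), 0.5155606865882874)
[383.29806719 326.99008298] ((478.3812255859375, -416.2643127441406), (80.21945190429688, 102.95952606201172), 4.969659805297852)
[ 30.53114472 314.34833823] ((100.88687133789062, -300.73431396484375), (214.26528930664062, 105.5321273803711), 55.7650146484375)
[371.40087648 153.54257034] ((550.16259765625, -237.36456298828125), (380.3851318359375, 776.08447265625), 55.07257843017578)
[252.48202781  13.99067481] ((441.2916259765625, -67.1710433959961), (26.43052864074707, 43.42726135253906), 72.89628601074219)
```

View pics/w1.png

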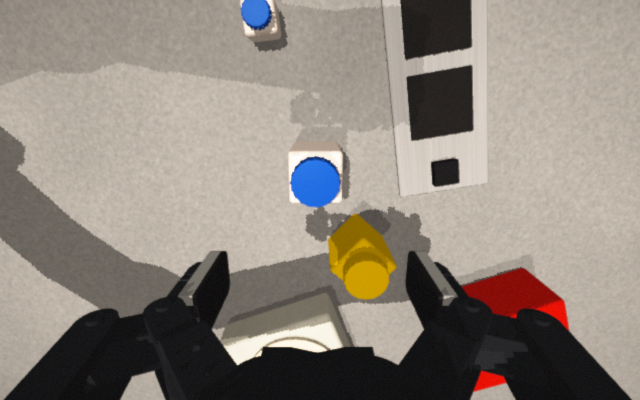

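The wrist view shows bottle c at (315,182) with its faces square to the jaws. Yellow, at (362,260), is clear of the finger line. I'm going down to grip it.

{"api": "move_arm", "payload": {"series": [[85,3,-1,45,0,0,0],[85,0,0,45,0,0,0],[85,0,0,45,0,0,0],[85,0,0,30,0,0,0],[85,0,0,27,0,0,0],[45,0,0,0,0,0,0],[45,0,0,0,0,0,0],[45,0,0,0,0,0,0],[45,0,0,0,0,0,0],[45,0,0,0,0,0,0]]}}

```text
t: 3.25
tool_pos: [0.4551, -0.219, 0.0593]
tool_rot: [2.524, 1.867, 0.001]
ft_force: [-0.2, 0.5, -2.8]
gripper_width: 0.0538
```

{"api": "move_arm", "payload": {"series": [[45,0,0,0,0,0,0],[45,0,0,0,0,0,0],[45,0,0,-20,0,0,0],[45,0,0,-40,0,0,0],[45,0,0,-40,0,0,0],[45,0,0,0,0,0,0],[45,0,0,0,0,0,0],[45,0,0,0,0,0,0],[45,0,0,0,0,0,0],[45,0,0,0,0,0,0]]}}

```text
t: 4.25
tool_pos: [0.454, -0.2182, 0.157]
tool_rot: [-2.523, -1.868, 0.002]
ft_force: [-0.3, -0.5, -2.5]
gripper_width: 0.0536
```

```bash
python3 - <<'E'
from station import r
from h import *
s=r.sense();c=r.capture("wrist");cv2.imwrite("pics/w2.png",c["color"][...,::-1])
go(s,.647,.0717,.16,82.5)
dz=.102-.058
for k in blobs(blue(c),1000):
    z=s["tool_pos"][2]+dz-.002; p=ray(c,cen(k),z,s)[0]; print(cen(k),p,cv2.contourArea(k),"offset in tool", R.from_rotvec(s["tool_rot"]).as_matrix().T@np.r_[p-s["tool_pos"][:2],0]*1000)
E
```

```text
shift(before turn) [333.7  99.9  -3.1] shift(after turn) [312.6 153.5  -3. ] turn [-0.14 -0.04 -9.49] | now [ 0.454  -0.2182  0.157 ] Fz -2.5 w 53.6 t 4.25
[317.23785747 308.01477783] [ 0.45817706 -0.20523464] 9913.5 offset in tool [1.36399492e+01 2.42410285e-01 7.00217562e-03]
```

View pics/w2.png

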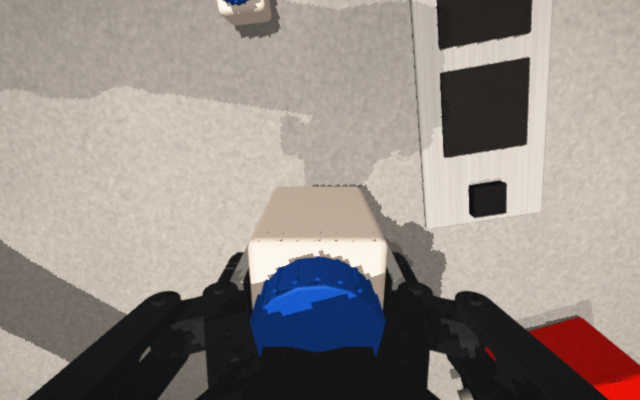

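The cap is half hidden. The front top edge of the body is at row 240, which puts it 27 mm ahead of the TCP, so c sits centred in the grip. Next I carry it to the upright end.

{"api": "move_arm", "payload": {"series": [[45,41.7,12.5,0,0,0,0],[45,41.7,12.5,0,0,0,0],[45,41.7,12.5,0,0,0,0],[45,41.7,12.5,0,0,0,0],[45,41.7,12.5,0,0,0,0],[45,41.7,12.5,0,0,0,0],[45,41.7,12.5,0,0,0,0],[45,41.7,12.5,0,0,0,-4.7],[45,0,0,0,0,0,-4.7],[45,0,0,0,0,0,0]]}}

```text
t: 5.3
tool_pos: [0.6474, 0.073, 0.1569]
tool_rot: [-2.359, -2.072, 0.002]
ft_force: [-0.9, -1.5, -3.3]
gripper_width: 0.0536
```

```bash
cat > mats.py <<'E'
from station import r
from h import *
s=r.sense();c=r.capture("wrist")
c2=r.capture("top")
for nm,cc,ss in(("wrist",c,s),("top",c2,None)):
    for k in blobs(cv2.inRange(cc["color"],(0,0,0),(42,42,42)),300):
        q=(ray(cc,k[:,0],.01,ss)*1000).astype(np.float32);rc=cv2.minAreaRect(q)
        if 60<min(rc[1])<max(rc[1])<82 : print(nm,cen(k).round(),np.round(rc[0],1),np.round(rc[1],1),round(rc[2],1))
cv2.imwrite("pics/w3.png",c["color"][...,::-1])
go(s,.647,.0717,.07,82.5)
E
python3 mats.py
```

```text
top [417. 147.] [ 611.6 -195.3] [71.6 70.6] 83.3
 shift(before turn) [-1.4 -0.1 86.9] shift(after turn) [-1.3 -0.3 86.9] turn [-0.13 -0.02  0.07] | now [0.6474 0.073  0.1569] Fz -3.3 w 53.6 t 5.3
```

View pics/w3.png

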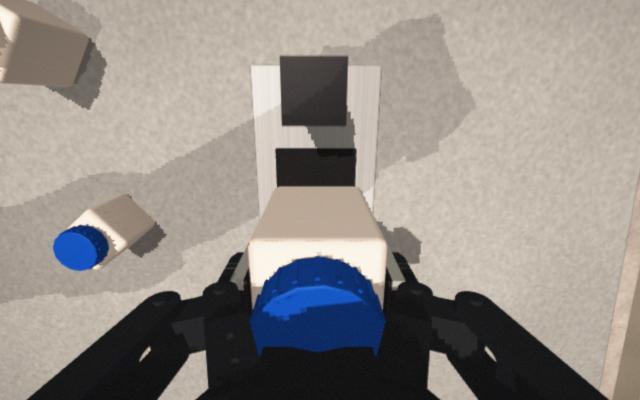

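The mat's near edge, at row 149 and columns 276–356, puts the mat centre within about 1 mm of the held bottle. I'll lower, release and rise.

{"api": "move_arm", "payload": {"series": [[45,-1,-0.5,30,0,0,0],[45,0,0,25,0,0,0],[45,0,0,15,0,0,0],[45,0,0,10,0,0,0],[45,0,0,5,0,0,0],[45,0,0,2,0,0,0],[45,0,0,0,0,0,0],[45,0,0,0,0,0,0],[85,0,0,0,0,0,0],[85,0,0,0,0,0,0]]}}

```text
t: 6.4
tool_pos: [0.6479, 0.0705, 0.0723]
tool_rot: [2.363, 2.069, 0.002]
ft_force: [0.5, 1.1, 0.5]
gripper_width: 0.0803
```

{"api": "move_arm", "payload": {"series": [[85,0,0,0,0,0,0],[85,0,0,0,0,0,0],[85,0,0,0,0,0,0],[85,0,0,-20,0,0,0],[85,0,0,-40,0,0,0],[85,0,0,-40,0,0,0],[85,0,0,-40,0,0,0],[85,0,0,-40,0,0,0],[85,0,0,0,0,0,0],[85,0,0,0,0,0,0]]}}

```text
t: 7.4
tool_pos: [0.6475, 0.0703, 0.2524]
tool_rot: [2.363, 2.068, 0.002]
ft_force: [-0.0, 0.6, -0.6]
gripper_width: 0.085
```

```bash
python3 - <<'E'
from station import r
from h import *
s=r.sense();c=r.capture("wrist");cv2.imwrite("pics/w4.png",c["color"][...,::-1])
for k in blobs(blue(c),300): print(cen(k),ray(c,cen(k),.110,s),cv2.contourArea(k))
go(s,.447,.218,.25,51.65)
E
```

```text
[143.47264261 205.6136981 ] [[0.48753439 0.07577549]] 859.0
[316.77892031 187.66066838] [[0.64767882 0.07172359]] 1945.0
[66.33835206 46.61033708] [[0.46686156 0.21252822]] 2225.0
 shift(before turn) [ 119.9 -218.3    1.9] shift(after turn) [  -8.6 -248.9    2.4] turn [ 0.12 -0.04 30.75] | now [0.6475 0.0703 0.2524] Fz -0.6 w 85.0 t 7.4
```

View pics/w4.png

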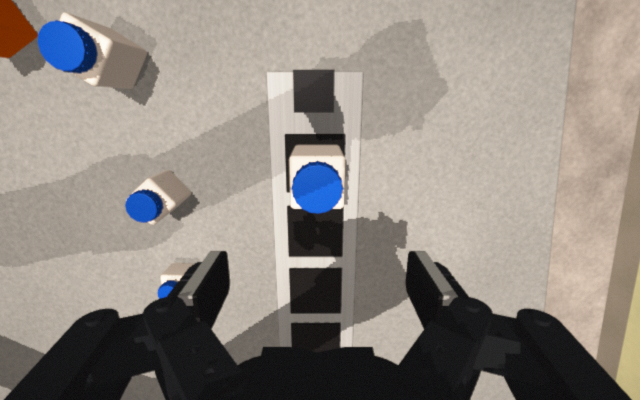

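c stands upright and centred on the end mat, at (316,188) in the wrist view. Next is a.

{"api": "move_arm", "payload": {"series": [[85,20,-36.4,0,0,0,0],[85,20,-36.4,0,0,0,0],[85,20,-36.4,0,0,0,0],[85,20,-36.4,0,0,0,0],[85,20,-36.4,0,0,0,0],[85,20,-36.4,0,0,0,0],[85,0,0,0,0,0,7.7],[85,0,0,0,0,0,7.7],[85,0,0,0,0,0,7.7],[85,0,0,0,0,0,7.7]]}}

```text
t: 8.45
tool_pos: [0.4456, 0.2175, 0.2495]
tool_rot: [-2.832, -1.36, 0.005]
ft_force: [0.2, -0.2, -0.2]
gripper_width: 0.0847
```

{"api": "move_arm", "payload": {"series": [[85,0,0,10,0,0,0],[85,0,0,10,0,0,0],[85,0,0,0,0,0,0],[85,0,0,0,0,0,0],[85,0,0,0,0,0,0],[85,0,0,0,0,0,0],[85,0,0,0,0,0,0],[85,0,0,0,0,0,0],[85,0,0,0,0,0,0],[85,0,0,0,0,0,0]]}}

```text
t: 9.45
tool_pos: [0.4466, 0.2181, 0.2313]
tool_rot: [2.828, 1.367, 0.0]
ft_force: [0.1, -1.1, 1.3]
gripper_width: 0.085
```

```bash
cat > look.py <<'E'
import sys
from station import r
from h import *
n,zt,zb,phi=sys.argv[1],*map(float,sys.argv[2:5])
s=r.sense();c=r.capture("wrist");cv2.imwrite(f"pics/{n}.png",c["color"][...,::-1])
for k in blobs(blue(c),300):
    p=ray(c,cen(k),zt-.003,s)[0]
    if np.linalg.norm(p-s["tool_pos"][:2])<.04:
        print(cen(k).round(),p.round(4),cv2.contourArea(k)); go(s,*p,zb,phi)
E
python3 look.py w5 .086 .050 51.65
```

```text
[315. 186.] [0.4462 0.2205] 1402.0
 shift(before turn) [  1.6  -1.8 181.3] shift(after turn) [  1.6  -1.8 181.3] turn [ 0.01 -0.01 -0.05] | now [0.4466 0.2181 0.2313] Fz 1.3 w 85.0 t 9.45
```

View pics/w5.png

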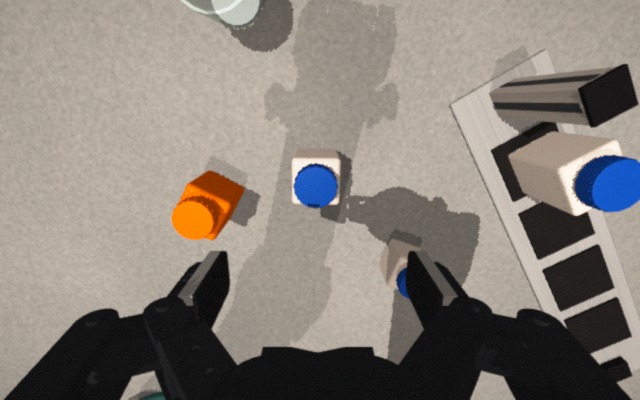

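a is at (316,186), square to the jaws, and orange at (205,207) is clear of the left finger. I'm gripping it.

{"api": "move_arm", "payload": {"series": [[85,1,-1,45,0,0,0],[85,0,0,45,0,0,0],[85,0,0,45,0,0,0],[85,0,0,30,0,0,0],[85,0,0,16,0,0,0],[38,0,0,0,0,0,0],[38,0,0,0,0,0,0],[38,0,0,0,0,0,0],[38,0,0,0,0,0,0],[38,0,0,0,0,0,0]]}}

```text
t: 10.5
tool_pos: [0.4473, 0.2199, 0.0515]
tool_rot: [2.828, 1.367, 0.004]
ft_force: [-0.2, -0.0, 4.9]
gripper_width: 0.0476
```

{"api": "move_arm", "payload": {"series": [[38,0,0,0,0,0,0],[38,0,0,0,0,0,0],[38,0,0,-20,0,0,0],[38,0,0,-40,0,0,0],[38,0,0,-40,0,0,0],[38,0,0,-30,0,0,0],[38,0,0,0,0,0,0],[38,0,0,0,0,0,0],[38,0,0,0,0,0,0],[38,0,0,0,0,0,0]]}}

```text
t: 11.5
tool_pos: [0.4454, 0.219, 0.1787]
tool_rot: [-2.828, -1.367, 0.005]
ft_force: [-1.0, -0.0, -1.8]
gripper_width: 0.0472
```

```bash
python3 - <<'E'
from station import r
from h import *
s=r.sense();c=r.capture("wrist");cv2.imwrite("pics/w6.png",c["color"][...,::-1])
go(s,.635,-.018,.18,82.5)
# front top edge of body: bright -> first row of white below side face, near column 317
col=c["color"][150:330,312:322].mean(axis=(1,2)); print(np.round(col[::3]).astype(int))
E
```

```text
shift(before turn) [-68.  295.8  -1.6] shift(after turn) [-210.2  218.9   -1.3] turn [ -0.13   0.13 -30.89] | now [0.4454 0.219  0.1787] Fz -1.8 w 47.2 t 11.5
[162 166 166 162 169 165 164 164 165 163 165 167 164 161 162 161 150 150
 151 151 151 151 151 151 151 153 153 153 153 154 165 211 235 239 242 239
 128  55  55  55  55  56  71  56  94 106  76  56  53  53  53  53  53  52
  52  53  52  52  53  51]
```

{"api": "move_arm", "payload": {"series": [[38,-9.7,42.3,0,0,0,0],[38,-9.7,42.3,0,0,0,0],[38,-9.7,42.3,0,0,0,0],[38,-9.7,42.3,0,0,0,0],[38,-9.7,42.3,0,0,0,0],[38,-9.7,42.3,0,0,0,0],[38,-9.7,42.3,0,0,0,0],[38,0,0,0,0,0,-7.7],[38,0,0,0,0,0,-7.7],[38,0,0,0,0,0,-7.7]]}}

```text
t: 12.55
tool_pos: [0.6358, -0.0178, 0.1785]
tool_rot: [-2.491, -1.911, 0.003]
ft_force: [-0.4, -0.2, -1.6]
gripper_width: 0.0475
```

{"api": "move_arm", "payload": {"series": [[38,0,0,0,0,0,-7.7],[38,0,0,0,0,0,0],[38,0,0,0,0,0,0],[38,0,0,0,0,0,0],[38,0,0,0,0,0,0],[38,0,0,0,0,0,0],[38,0,0,0,0,0,0],[38,0,0,0,0,0,0],[38,0,0,0,0,0,0],[38,0,0,0,0,0,0]]}}

```text
t: 13.55
tool_pos: [0.6363, -0.0176, 0.1803]
tool_rot: [2.364, 2.069, -0.0]
ft_force: [0.4, 0.2, -2.9]
gripper_width: 0.0474
```

```bash
python3 - <<'E'
from station import r
from h import *
s=r.sense();c=r.capture("wrist");cv2.imwrite("pics/w7.png",c["color"][...,::-1])
go(s,.6355,-.0178,.0615,82.5)
E
```

```text
shift(before turn) [ -0.3  -0.7 118.8] shift(after turn) [ -0.3  -0.7 118.8] turn [ 0.   0.  -0.1] | now [ 0.6363 -0.0176  0.1803] Fz -2.9 w 47.4 t 13.55
```

View pics/w7.png

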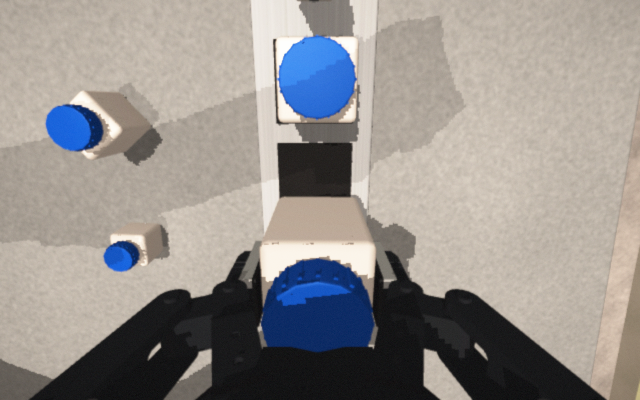

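The mat's near edge, at row 143 and columns 278–352, agrees to about 2 mm. c looks centred on its mat ahead, at (317,78). I'm placing a.

{"api": "move_arm", "payload": {"series": [[38,1,-1,40,0,0,0],[38,0,0,35,0,0,0],[38,0,0,22,0,0,0],[38,0,0,12,0,0,0],[38,0,0,6,0,0,0],[38,0,0,3,0,0,0],[38,0,0,0,0,0,0],[38,0,0,0,0,0,0],[85,0,0,0,0,0,0],[85,0,0,0,0,0,0]]}}

```text
t: 14.6
tool_pos: [0.6361, -0.0165, 0.0633]
tool_rot: [2.363, 2.068, 0.002]
ft_force: [0.1, 0.1, 0.3]
gripper_width: 0.075
```

{"api": "move_arm", "payload": {"series": [[85,0,0,0,0,0,0],[85,0,0,0,0,0,0],[85,0,0,0,0,0,0],[85,0,0,-20,0,0,0],[85,0,0,-40,0,0,0],[85,0,0,-40,0,0,0],[85,0,0,-40,0,0,0],[85,0,0,-30,0,0,0],[85,0,0,0,0,0,0],[85,0,0,0,0,0,0]]}}

```text
t: 15.6
tool_pos: [0.6355, -0.0166, 0.2329]
tool_rot: [2.363, 2.068, 0.001]
ft_force: [-0.1, -0.1, -0.8]
gripper_width: 0.085
```

```bash
python3 look.py w8 .096 .05 82.5; python3 - <<'E'
from station import r
from h import *
go(r.sense(),.459,.0615,.22,120.5)
E
```

```text
[318. 190.] [ 0.6361 -0.0166] 1488.5
 shift(before turn) [1.000e-01 4.000e-01 1.829e+02] shift(after turn) [  0.    0.6 182.9] turn [ 0.07  0.02 -0.1 ] | now [ 0.6355 -0.0166  0.2329] Fz -0.8 w 85.0 t 15.6
 shift(before turn) [  54.2 -184.7   11.8] shift(after turn) [ 156.6 -111.9   11.7] turn [-6.00e-02  1.00e-02 -3.81e+01] | now [ 0.6349 -0.0167  0.2317] Fz -1.6 w 84.9 t 15.65
```

{"api": "move_arm", "payload": {"series": [[85,10.8,-37,0,0,0,0],[85,10.8,-37,0,0,0,0],[85,10.8,-37,0,0,0,0],[85,10.8,-37,0,0,0,0],[85,10.8,-37,0,0,0,0],[85,0,0,2,0,0,-7.6],[85,0,0,2,0,0,-7.6],[85,0,0,2,0,0,-7.6],[85,0,0,2,0,0,-7.6],[85,0,0,2,0,0,-7.6]]}}

```text
t: 16.65
tool_pos: [0.4582, 0.0613, 0.2208]
tool_rot: [-1.552, -2.728, 0.002]
ft_force: [-0.1, 0.9, 0.7]
gripper_width: 0.0848
```

{"api": "move_arm", "payload": {"series": [[85,0,0,0,0,0,0],[85,0,0,0,0,0,0],[85,0,0,0,0,0,0],[85,0,0,0,0,0,0],[85,0,0,0,0,0,0],[85,0,0,0,0,0,0],[85,0,0,0,0,0,0],[85,0,0,0,0,0,0],[85,0,0,0,0,0,0],[85,0,0,0,0,0,0]]}}

```text
t: 17.65
tool_pos: [0.4592, 0.0615, 0.2223]
tool_rot: [1.561, 2.726, -0.0]
ft_force: [-0.0, 0.4, 0.7]
gripper_width: 0.0848
```

```bash
python3 look.py w9 .069 .036 120.5
```

```text
[316. 182.] [0.4574 0.0639] 945.5
 shift(before turn) [  3.   -0.4 186.3] shift(after turn) [  3.   -0.4 186.3] turn [-0.   0.  -0.1] | now [0.4592 0.0615 0.2223] Fz 0.7 w 84.8 t 17.65
```

View pics/w9.png

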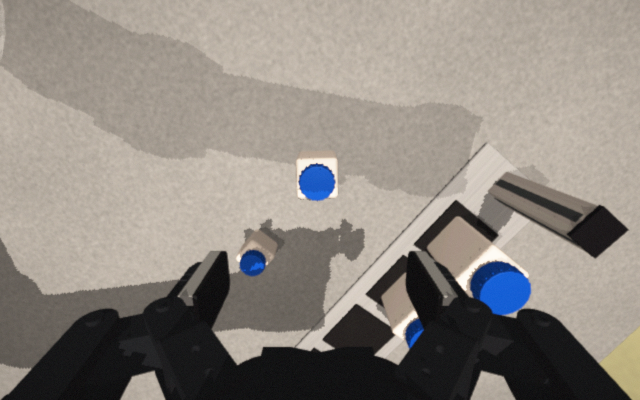

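d is at (317,178), square to the jaws.

{"api": "move_arm", "payload": {"series": [[85,2,0,45,0,0,0],[85,0,0,45,0,0,0],[85,0,0,45,0,0,0],[85,0,0,35,0,0,0],[85,0,0,16,0,0,0],[32,0,0,0,0,0,0],[32,0,0,0,0,0,0],[32,0,0,0,0,0,0],[32,0,0,0,0,0,0],[32,0,0,0,0,0,0]]}}

```text
t: 18.7
tool_pos: [0.4593, 0.0633, 0.0376]
tool_rot: [1.561, 2.724, 0.002]
ft_force: [0.7, 0.5, 7.2]
gripper_width: 0.0414
```

{"api": "move_arm", "payload": {"series": [[32,0,0,0,0,0,0],[32,0,0,0,0,0,0],[32,0,0,-20,0,0,0],[32,0,0,-40,0,0,0],[32,0,0,-40,0,0,0],[32,0,0,-40,0,0,0],[32,0,0,0,0,0,0],[32,0,0,0,0,0,0],[32,0,0,0,0,0,0],[32,0,0,0,0,0,0]]}}

```text
t: 19.7
tool_pos: [0.4572, 0.063, 0.1751]
tool_rot: [-1.56, -2.724, 0.002]
ft_force: [-0.1, -0.6, -1.5]
gripper_width: 0.0413
```

```bash
python3 - <<'E'
from station import r
from h import *
s=r.sense();c=r.capture("wrist");cv2.imwrite("pics/w10.png",c["color"][...,::-1])
go(s,.6245,-.1065,.176,82.5)
col=c["color"][150:330,312:322].mean(axis=(1,2)); print(np.round(col[::3]).astype(int))
E
```

```text
shift(before turn) [-230.8   58.5   -1.3] shift(after turn) [-146.2  188.    -0.9] turn [-1.500e-01 -3.000e-02  3.791e+01] | now [0.4572 0.063  0.1751] Fz -1.5 w 41.3 t 19.7
[161 164 160 158 156 162 162 162 162 163 160 159 158 156 174 186 189 190
 140 146 164 165 166 167 168 168 168 169 170 171 171 194 226 238 240 241
 224  93  60  60  61  62  74  60 113 102  94 100  88  60  50  51  50  51
  52  51  50  51  50  50]
```

{"api": "move_arm", "payload": {"series": [[32,-38.5,9.7,0,0,0,0],[32,-38.5,9.7,0,0,0,0],[32,-38.5,9.7,0,0,0,0],[32,-38.5,9.7,0,0,0,0],[32,-38.5,9.7,0,0,0,0],[32,-38.5,9.7,0,0,0,0],[32,0,0,0,0,0,7.6],[32,0,0,0,0,0,7.6],[32,0,0,0,0,0,7.6],[32,0,0,0,0,0,7.6]]}}

```text
t: 20.75
tool_pos: [0.6247, -0.1063, 0.1745]
tool_rot: [-2.225, -2.214, 0.002]
ft_force: [0.3, -0.2, -1.7]
gripper_width: 0.0414
```

{"api": "move_arm", "payload": {"series": [[32,0,0,0,0,0,7.6],[32,0,0,0,0,0,0],[32,0,0,0,0,0,0],[32,0,0,0,0,0,0],[32,0,0,0,0,0,0],[32,0,0,0,0,0,0],[32,0,0,0,0,0,0],[32,0,0,0,0,0,0],[32,0,0,0,0,0,0],[32,0,0,0,0,0,0]]}}

```text
t: 21.75
tool_pos: [0.6253, -0.1066, 0.1763]
tool_rot: [2.364, 2.069, -0.0]
ft_force: [-0.7, -0.2, -1.0]
gripper_width: 0.0417
```

```bash
python3 - <<'E'
from station import r
from h import *
s=r.sense();c=r.capture("wrist");cv2.imwrite("pics/w11.png",c["color"][...,::-1])
go(s,.6245,-.1065,.0472,82.5)
E
```

```text
shift(before turn) [  0.   -0.8 129.1] shift(after turn) [  0.   -0.8 129.1] turn [ 0.    0.01 -0.09] | now [ 0.6253 -0.1066  0.1763] Fz -1.0 w 41.7 t 21.75
```

View pics/w11.png

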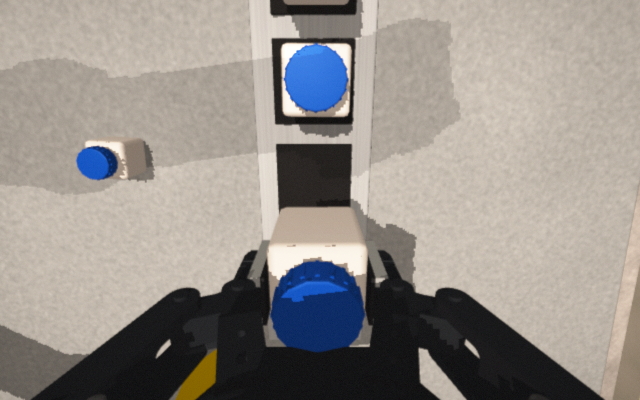

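The mat's near edge is at row 144, columns 277–352, which calls for about 2 mm to the left. I'm placing d.

{"api": "move_arm", "payload": {"series": [[32,0,-2,40,0,0,0],[32,0,0,40,0,0,0],[32,0,0,25,0,0,0],[32,0,0,14,0,0,0],[32,0,0,6,0,0,0],[32,0,0,3,0,0,0],[32,0,0,0,0,0,0],[32,0,0,0,0,0,0],[85,0,0,0,0,0,0],[85,0,0,0,0,0,0]]}}

```text
t: 22.8
tool_pos: [0.6239, -0.1065, 0.0492]
tool_rot: [2.363, 2.068, 0.001]
ft_force: [-0.9, -0.3, 1.3]
gripper_width: 0.0693
```

{"api": "move_arm", "payload": {"series": [[85,0,0,0,0,0,0],[85,0,0,0,0,0,0],[85,0,0,0,0,0,0],[85,0,0,-20,0,0,0],[85,0,0,-40,0,0,0],[85,0,0,-40,0,0,0],[85,0,0,-40,0,0,0],[85,0,0,-20,0,0,0],[85,0,0,0,0,0,0],[85,0,0,0,0,0,0]]}}

```text
t: 23.8
tool_pos: [0.623, -0.1064, 0.2082]
tool_rot: [2.364, 2.069, -0.0]
ft_force: [0.3, 0.5, -0.8]
gripper_width: 0.085
```

```bash
python3 look.py w12 .079 .05 82.5; python3 - <<'E'
from station import r
from h import *
go(r.sense(),.447,-.057,.20,80)
E
```

```text
[318. 191.] [ 0.6243 -0.1049] 1118.0
 shift(before turn) [  1.7   1.  158.2] shift(after turn) [  1.7   1.1 158.2] turn [ 0.    0.02 -0.11] | now [ 0.623  -0.1064  0.2082] Fz -0.8 w 85.0 t 23.8
 shift(before turn) [  25.7 -180.5    7.5] shift(after turn) [  18.1 -181.4    7.2] turn [-0.1   0.01  2.4 ] | now [ 0.6225 -0.1064  0.2072] Fz 0.4 w 85.6 t 23.85
```

{"api": "move_arm", "payload": {"series": [[85,5.1,-36.1,0,0,0,0],[85,5.1,-36.1,0,0,0,0],[85,5.1,-36.1,0,0,0,0],[85,5.1,-36.1,0,0,0,0],[85,5.1,-36.1,0,0,0,0],[85,0,0,0,0,0,2.4],[85,0,0,0,0,0,0],[85,0,0,0,0,0,0],[85,0,0,0,0,0,0],[85,0,0,0,0,0,0]]}}

```text
t: 24.85
tool_pos: [0.4481, -0.0572, 0.2079]
tool_rot: [-2.406, -2.019, -0.0]
ft_force: [-0.5, 0.7, 0.1]
gripper_width: 0.085
```

```bash
python3 look.py w13 .052 .026 80
```

```text
[314. 183.] [ 0.4456 -0.0551] 581.5
 shift(before turn) [  1.5  -2.7 181.9] shift(after turn) [  1.6  -2.8 181.9] turn [-0.03 -0.03  0.02] | now [ 0.4481 -0.0572  0.2079] Fz 0.1 w 85.0 t 24.85
```

View pics/w13.png

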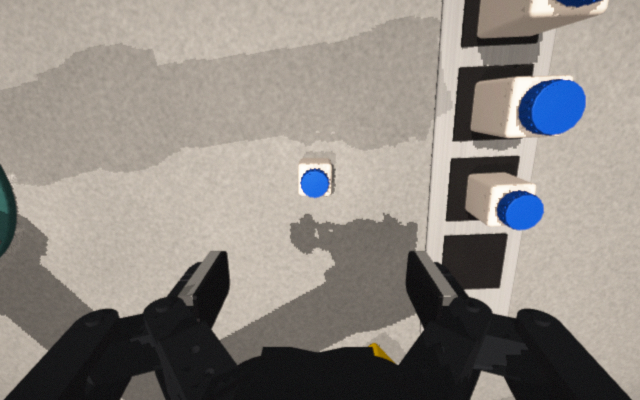

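b is at (315,178), square to the jaws.

{"api": "move_arm", "payload": {"series": [[85,1,-2,45,0,0,0],[85,0,0,45,0,0,0],[85,0,0,45,0,0,0],[85,0,0,32,0,0,0],[85,0,0,14,0,0,0],[25,0,0,0,0,0,0],[25,0,0,0,0,0,0],[25,0,0,0,0,0,0],[25,0,0,0,0,0,0],[25,0,0,0,0,0,0]], "force": 30}}

```text
t: 25.9
tool_pos: [0.447, -0.056, 0.0285]
tool_rot: [2.405, 2.018, 0.003]
ft_force: [-0.3, -0.0, 5.9]
gripper_width: 0.0333
```

{"api": "move_arm", "payload": {"series": [[25,0,0,0,0,0,0],[25,0,0,0,0,0,0],[25,0,0,-20,0,0,0],[25,0,0,-40,0,0,0],[25,0,0,-40,0,0,0],[25,0,0,-40,0,0,0],[25,0,0,0,0,0,0],[25,0,0,0,0,0,0],[25,0,0,0,0,0,0],[25,0,0,0,0,0,0]]}}

```text
t: 26.9
tool_pos: [0.445, -0.0557, 0.1661]
tool_rot: [-2.405, -2.018, 0.003]
ft_force: [0.3, -0.4, 0.1]
gripper_width: 0.0335
```

```bash
python3 - <<'E'
from station import r
from h import *
s=r.sense();c=r.capture("wrist");cv2.imwrite("pics/w14.png",c["color"][...,::-1])
go(s,.6123,-.196,.166,82.5)
col=c["color"][150:330,312:322].mean(axis=(1,2)); print(np.round(col[::3]).astype(int))
E
```

```text
shift(before turn) [-109.1  189.1   -0.4] shift(after turn) [-1.172e+02  1.842e+02  1.000e-01] turn [-0.15 -0.01 -2.49] | now [ 0.445  -0.0557  0.1661] Fz 0.1 w 33.5 t 26.9
[177 178 181 190 202 208 208 204 208 210 208 202 202 203 209 203 201 198
 200 201 199 192 180 140 170 171 173 174 176 178 179 180 205 237 244 245
 246 138  64  64  65  79  69 125 108 108  98  56  56  55  56  55  56  55
  56  54  55  55  54  55]
```

{"api": "move_arm", "payload": {"series": [[25,-21.8,37.8,0,0,0,0],[25,-21.8,37.8,0,0,0,0],[25,-21.8,37.8,0,0,0,0],[25,-21.8,37.8,0,0,0,0],[25,-21.8,37.8,0,0,0,0],[25,0,0,0,0,0,-2.4],[25,0,0,0,0,0,0],[25,0,0,0,0,0,0],[25,0,0,0,0,0,0],[25,0,0,0,0,0,0]]}}

```text
t: 27.95
tool_pos: [0.6128, -0.1953, 0.1674]
tool_rot: [-2.363, -2.07, 0.0]
ft_force: [0.1, 0.1, 0.4]
gripper_width: 0.0336
```

```bash
python3 - <<'E'
from station import r
from h import *
s=r.sense();c=r.capture("wrist");cv2.imwrite("pics/w15.png",c["color"][...,::-1])
go(s,.6123,-.196,.0380,82.5)
E
```

```text
shift(before turn) [ -0.8  -0.4 129.4] shift(after turn) [ -0.8  -0.4 129.4] turn [-0.01  0.01 -0.06] | now [ 0.6128 -0.1953  0.1674] Fz 0.4 w 33.6 t 27.95
```

View pics/w15.png

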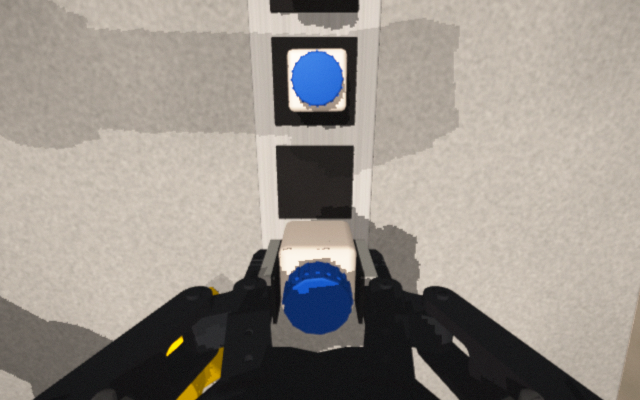

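The mat's top edge is at row 146, columns 276–354, and d stands centred ahead at (317,80). I'm placing b.

{"api": "move_arm", "payload": {"series": [[25,-0.5,-1.5,40,0,0,0],[25,0,0,40,0,0,0],[25,0,0,25,0,0,0],[25,0,0,14,0,0,0],[25,0,0,6,0,0,0],[25,0,0,3.5,0,0,0],[25,0,0,0,0,0,0],[25,0,0,0,0,0,0],[85,0,0,0,0,0,0],[85,0,0,0,0,0,0]]}}

```text
t: 29.0
tool_pos: [0.612, -0.1965, 0.0396]
tool_rot: [2.363, 2.068, 0.001]
ft_force: [-0.1, 0.5, 0.1]
gripper_width: 0.0616
```

{"api": "move_arm", "payload": {"series": [[85,0,0,0,0,0,0],[85,0,0,0,0,0,0],[85,0,0,0,0,0,0],[85,0,0,-20,0,0,0],[85,0,0,-40,0,0,0],[85,0,0,-45,0,0,0],[85,0,0,-45,0,0,0],[85,0,0,-45,0,0,0],[85,0,0,-45,0,0,0],[85,0,0,0,0,0,0]]}}

```text
t: 30.0
tool_pos: [0.6149, -0.1965, 0.2865]
tool_rot: [2.356, 2.062, 0.01]
ft_force: [-0.5, 0.0, 0.7]
gripper_width: 0.0849
```

{"api": "move_arm", "payload": {"series": [[85,-40,0,0,0,0,0],[85,-40,0,0,0,0,0],[85,-40,0,0,0,0,0],[85,-40,0,0,0,0,0],[85,-40,0,0,0,0,0],[85,-40,0,0,0,0,0],[85,0,0,0,0,0,0],[85,0,0,0,0,0,0],[85,0,0,0,0,0,0],[85,0,0,0,0,0,0]]}}

```text
t: 31.0
tool_pos: [0.5807, -0.4322, 0.2789]
tool_rot: [-2.361, -2.072, -0.001]
ft_force: [1.0, 1.1, 0.5]
gripper_width: 0.0853
```

```bash
python3 - <<'E'
from station import r
from h import *
s=r.sense();print(s["tool_pos"],s["ft_force"])
c=r.capture("top")
Z=[.112,.096,.079,.062];M=[(.647,.0717),(.6355,-.0178),(.6238,-.1068),(.612,-.1958)]
for k in blobs(blue(c),30):
    u=cen(k)
    for n,z,m in zip("cadb",Z,M):
        p=ray(c,u,z-.002)[0]
        if np.linalg.norm(p-m)<.025: print(n,u.round(1),p.round(4),"off mat mm (across,along)",((p-m)@np.array([[.9914,.1305],[-.1305,.9914]])*1000).round(1))
cv2.imwrite("pics/top2.png",cv2.resize(c["color"][80:300,100:520],None,fx=1.9,fy=1.9)[...,::-1])
E
```

```text
[ 0.58071305 -0.43221353  0.27886683] [0.9839259  1.13799347 0.53538783]
b [420.9 142.4] [ 0.6143 -0.1982] off mat mm (across,along) [ 2.6 -2.1]
d [382.1 136.1] [ 0.6254 -0.1076] off mat mm (across,along) [ 1.7 -0.5]
a [343.2 129.3] [ 0.6368 -0.02  ] off mat mm (across,along) [ 1.6 -2. ]
c [302.7 122.3] [0.6486 0.0679] off mat mm (across,along) [ 2.  -3.5]
```

View pics/top2.png

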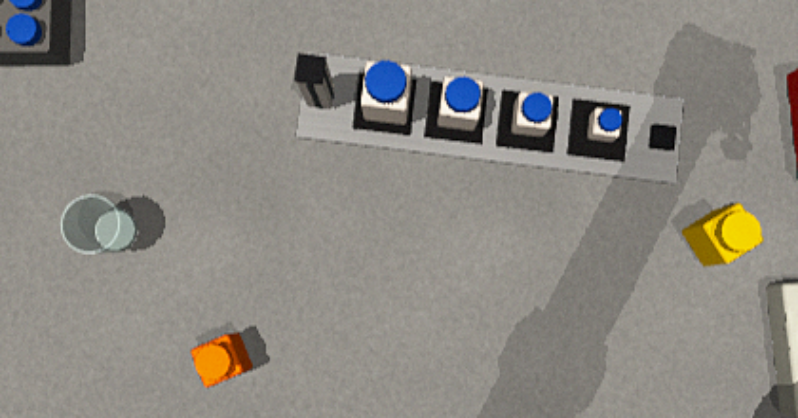

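All four bottles stand upright on their mats, tallest at the upright, each within about 4 mm of centre, which is close to the calibration limit. The beaker, yellow and orange haven't moved. I'm handing in.

```bash
python3 -c "
from station import r
print(r.hand_in())"
```

```text
the job is handed in; nothing more can be done
None
```

The four white bottles stand upright on the mats in order of height: c next to the upright, then a, d and b, the shortest, on the farthest mat. I handed the job in at about 31 s of the 115 s allowed.

- **Position:** the last top view put each cap about 2–4 mm from its mat centre (c the most, about 4 mm). The close-up wrist views agreed with the mat positions to 1–3 mm. The camera calibration is only good to about 2 mm, so I left the bottles as placed.
- **Surroundings:** the beaker and the yellow and orange bottles looked unmoved, and the gripper was clear of everything. Wrist force read under 8 N whenever I checked it, at the end of each call.
- **Disagreements:** the cap positions from the top and wrist views differed by 2–4 mm. No check failed.

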